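# Set the range selector by its clicks and lock it

## Robot

A 7-joint arm with a two-finger parallel gripper is mounted at the origin on a cart in front of the work surface, level with it; the furniture and walls round the work are solid. World frame = base frame: x ahead of the robot, y to its left, z up, the work surface at z = 0. Lengths are in m, angles in degrees, forces in N, time in s.
With the tool pointing down it reaches from about 0.425 to 0.875 m from the base axis. Payload 8.4 kg.
Tool frame: the origin (TCP) lies midway between the tips of the shut fingers; the grasp point (between the pads) lies 19 mm behind it (manip.grip_depth is the distance from the TCP to the grasp point, in m); y points along the fingers, x is the direction in which the jaws open and shut, and the axes are right-handed (so a half turn about y gives the same grasp; the last joint's range is limited). The gripper opens to 85 mm and grips with 20 to 120 N. Pads are 22 mm wide; open, the fingers measure 114 mm over their backs; the gripper's body (76 mm by 85 mm) begins 54 mm behind the grasp point. The pads swing forward as they close: fully open they stand 13 mm farther back than shut.
Start: joints at [61.925, 19.091, 2.286, 83.961, -0.768, 76.965, -3.352], TCP at [0.248, -0.601, 0.231] pointing down, gripper open.
Joint ranges: [-147.57, 147.57], [-21.85, 119.76], [-74.77, 79.35], [14.55, 137.4], [-85.83, 265.84], [4.83, 119.75], [-152.11, 152.11]. Speed limits (degrees/s): [127.2, 127.2, 159.86, 159.86, 180, 180, 180].

## Interface

Orientations are given as [roll, pitch, yaw] about the fixed x, y, z axes, in that order (R = Rz(yaw) Ry(pitch) Rx(roll)).
In Python, from plant import manip, vision, ticket gives the robot as it stands.
- The arm moves only by the shell command python3 -m handwheel 'ROWS' [OPENING]. ROWS is JSON, a list of rows, each a list of 6 numbers: the shift along the world's x, y, z in units of 30 mm (1.0 is 30 mm), then the turn, a rotation vector about the world's x, y, z in units of 6 degrees (1.0 is 6 degrees). A call has 1 to 12 rows; each row shifts and turns the commanded pose from where the row before left it; what a row does not reach is not made up. A row lasts 1/10 s, in which the tool goes at most 50 mm and 8.59 degrees, less where a joint would pass 70% of its speed; a pose out of reach is approached as far as the arm can. A call is refused whole if a number of a shift passes 1 or a number of a turn 1, either way. A call with a gripper value outside its range is refused whole. OPENING is the opening, from 0 (shut) to 1 (fully open), set as the call begins (- or left out, the last holds). The fingers move at their own pace and stop on an object; the grip force is fixed at half the most. Time passes only in rows, so rows that do not move let the fingers close. It gives the time, the measured TCP pose, the force and the opening at its end, in the units of the state.
- manip.sense(): the state, without advancing time (a new reading comes with each control period).
- vision.snapshot(name): name is "scene" or "top"; returns the picture (480x640x3 uint8, blue, green, red); there is no depth.
- vision.get_calibration(name): a dict with "fx", "fy", "cx", "cy" (pixels), "k1" (the pictures are not rectified: a ray, as slopes to the right and down, at radius r is drawn at 1 + k1 r^2 times it, then the intrinsics apply), "rvec" (rotation vector, rad) and "tvec" (3), from world to camera coordinates, as OpenCV has them. Camera axes: x right, y down, z forward; pixel columns grow to the right and rows downward; lengths in m; the calibration is good to about 2 mm. A picture is of the moment at which its call begins. get_calibration takes no time and is no camera call.
- ticket.sign_off(): hands the job in, once; it reports no verdict.
The state is a dict: "t": time; "q": joint angles; "joint_vel": joint speeds; "joint_efforts": joint torques, N m; "tool_pos": TCP position; "orientation": TCP orientation; "wrist_force": force on the tool from outside, world axes, zero at the start; "torque": the same for the moment, N m; "grip_width": finger opening in m.
Only numpy, scipy, OpenCV 4.12 (cv2) and the standard library are available. Lean on these libraries where they do the work, as an engineer would, in place of code of your own. Each camera call takes 0.05 s, during which the arm holds its last target.

## Task

Set the range selector on the bench to position four: its dial has no marks, so turn it gently anticlockwise until you feel it come up against its stop, without forcing it, then turn it clockwise by exactly four clicks. Then slide the red lock bolt, which enters only there, fully home towards the dial without forcing it, let go, and leave the things round the selector where they are.

Things in the scene. Friction and masses are not known exactly. Their poses are not given: they have to be found in the camera images.
- selector: grey box with an aluminium top, 90 (x) x 150 (y) x 46 mm, screwed to the bench; origin at the centre of its underside. The dial and the red bolt tab stand on its top, on the line x = 0 of its frame; the bolt slides along its +y.
- dial_grip (a point): point on the upright axis of the round black knurled dial, at the best height to grip it, 27 mm above the box top; belongs to the box and does not turn (axes as the box). The dial is 46 mm across, alike all round, and reaches from 5 to 37 mm above the box top, over a skirt 51 mm across. Clockwise seen from above is forward. Gripped with about 30 N it turns without slipping.
- dial_foot (a point): point on the dial's axis at the box top, fixed to the box. The dial clicks into notches unevenly spaced, 18 to 22 degrees apart: leaving one takes 0.1 to 0.25 N m, falling to nothing half-way; past half-way the dial pulls itself on into the next notch, and stays when let go. Position 0 is next to the anticlockwise stop; nine follow. It starts near any of positions 1 to 4.
- stop_pin: hidden sprung pin inside the box, origin at the pin, that stops the dial anticlockwise (springily, over a few degrees) at 27 mm from its axis, 2 degrees before the notch of position 0. Cannot be seen or touched. More than 25 N on it (about 0.65 N m on the dial) is forcing the stop; 0.35 N m is more than any notch takes, and enough to know it.
- lock_bolt (a joint): travel of the lock bolt in m: 0 drawn back (as it starts), 0.014 fully home. Slides stiffly with about 2 N. It enters the dial only at position 4; at any other it is stopped after 4 to 8 mm.
- bolt_tab (a point): centre of the red upright tab of the lock bolt, 12 (box x) x 16 (box y) x 30 mm tall, standing on the box top; the point lies 19 mm above that top; moves with the bolt; 67 mm from the dial axis when drawn back, along the box's -y; pushed towards the dial (box +y).
- bolt_nose: hidden round nose of the bolt inside the box, origin at its centre. More than 20 N between it and the dial is forcing the bolt.
- flux_tin: bystander: round flat tin with a red lid, 57 mm across, 20 mm high; origin at the centre of its underside
- tape_green: bystander: roll of green tape lying flat, 58 mm across, 18 mm high; origin at the centre of its underside
- capacitor_2: bystander: brown upright can capacitor, 25 mm across, 36 mm high; origin at the centre of its underside
- solder_reel: bystander: upright reel of solder with dark flanges, 62 mm across, 55 mm high; origin at the centre of its underside
Not all that is in view belongs to the job. Leave any turquoise look-alike of the selector alone.

How it is judged:
By the outcome, as a careful person would: the job done as asked, in the order asked, and still so for the second after the job is handed in, with the robot touching nothing.
It also fails if it takes over 72 s, if anything falls off the work surface, if the arm or the gripper's body presses on something with over 40 N, if the wrist force passes 120 N, or if a joint passes its speed limit or range.

## Working session

There is one attempt and no reset: what is moved stays moved. The work goes in short steps, Python scripts to look and compute and a shell command to move; the robot and the scene stay as the last step left them, time stands still between calls to the robot, and variables do not carry over. Pictures are saved under pics/ and viewed, and the job is handed in when it is done.

```bash
ls; mkdir -p pics; python3 - <<'E'
from plant import manip, vision, ticket
import cv2
s=manip.sense();print({k:s[k] for k in s})
print(manip.grip_depth)
for n in("scene","top"):
    print(n,vision.get_calibration(n)); cv2.imwrite(f"pics/{n}0.png",vision.snapshot(n))
E
```

```text
pics
{'t': 0.0, 'q': array([61.92486624, 19.13226472,  2.28577914, 84.01223024, -0.76977817,
       76.96458864, -3.35089245]), 'joint_vel': array([-0.03010107,  0.03997573, -0.0204947 ,  0.05876852,  0.10538972,
       -0.10151977, -0.00120801]), 'joint_efforts': array([-1.64241264e-04, -6.58556271e+01,  1.36511721e+00, -4.05572319e+01,
        1.66885665e-02,  1.24934240e-02, -2.81129257e-05]), 'tool_pos': array([ 0.24740276, -0.60057746,  0.23040582]), 'orientation': array([-90.00481676,   0.09370271, -67.61027181]), 'wrist_force': array([0.25726972, 0.17009347, 0.23155254]), 'torque': array([ 0.00453657, -0.00599428, -0.04003772]), 'grip_width': 0.08527667153744134}
0.0187
scene {'fx': 526.8245265332588, 'fy': 526.8245265332588, 'cx': 318.7953892258213, 'cy': 238.1974216304961, 'k1': -0.025090129312703657, 'rvec': array([ 0.83328672, -2.6190873 ,  1.0226134 ]), 'tvec': array([0.55147093, 0.21560254, 0.87378795])}
top {'fx': 624.4996867668505, 'fy': 624.4996867668505, 'cx': 329.14869873741856, 'cy': 231.23028894314857, 'k1': -0.2068497812469238, 'rvec': array([ 2.17250748, -2.18266442,  0.08521115]), 'tvec': array([0.12454014, 0.59044867, 1.4309195 ])}
```

View pics/scene0.png

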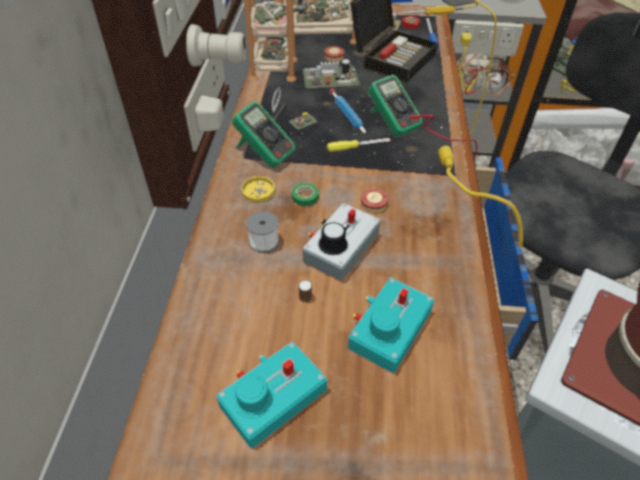

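View pics/top0.png

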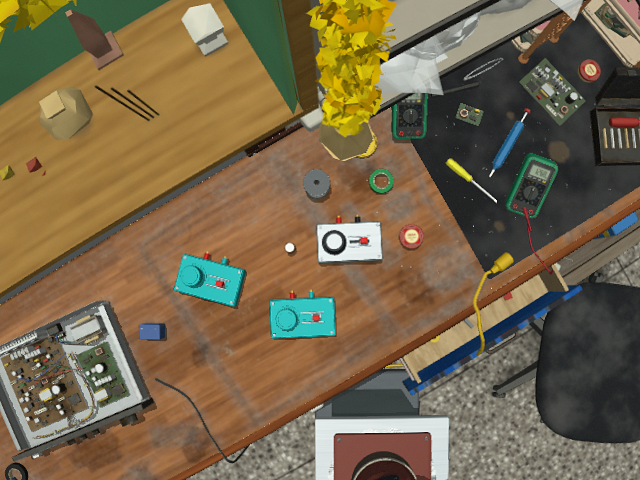

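The scene view shows the grey selector at about (342,240), with turquoise look-alikes at (391,322) and (272,392). In the top view the selector is at (350,242), with look-alikes at (303,317) and (210,280). The grey/aluminium one fits the description: black dial at (334,242), red tab at (364,241). I'll confirm it in an enlarged crop.

```bash
cat > h.py <<'E'
import numpy as np,cv2
from plant import manip,vision
def cal(n):
    c=vision.get_calibration(n);R=cv2.Rodrigues(np.array(c['rvec']))[0];return c,R,np.array(c['tvec'])
def ray(n,uv):
    c,R,t=cal(n)
    K=np.array([[c['fx'],0,c['cx']],[0,c['fy'],c['cy']],[0,0,1]])
    p=cv2.undistortPoints(np.array([[uv]],float),K,np.array([c['k1'],0,0,0,0]))[0,0]
    return -R.T@t, R.T@np.array([p[0],p[1],1])
def onz(n,uv,z):
    o,d=ray(n,uv);return o+d*(z-o[2])/d[2]
def proj(n,P):
    c,R,t=cal(n);K=np.array([[c['fx'],0,c['cx']],[0,c['fy'],c['cy']],[0,0,1]])
    return cv2.projectPoints(np.array(P,float).reshape(-1,3),np.array(c['rvec']),t,K,np.array([c['k1'],0,0,0,0]))[0].reshape(-1,2)
E
python3 - <<'E'
from h import *
a=cv2.imread('pics/top0.png')[195:285,290:440];b=cv2.imread('pics/scene0.png')[165:315,230:430]
cv2.imwrite('pics/ctop.png',cv2.resize(a,None,fx=5,fy=5,interpolation=cv2.INTER_CUBIC))
cv2.imwrite('pics/cscene.png',cv2.resize(b,None,fx=4,fy=4,interpolation=cv2.INTER_CUBIC))
for n,uv,z in [('top',(334,242),.083),('top',(364,241),.076),('scene',(333,231),.083),('scene',(351,214),.07)]: print(n,uv,onz(n,uv,z).round(4))
for n in('top','scene'):print(ray(n,(320,240))[0])
E
```

```text
top (334, 242) [0.562  0.1108 0.083 ]
top (364, 241) [0.5644 0.0434 0.076 ]
scene (333, 231) [0.5624 0.1149 0.083 ]
scene (351, 214) [0.5659 0.0473 0.07  ]
[0.47160939 0.11637485 1.47502949]
[0.21076913 0.67428182 0.78423875]
```

View pics/ctop.png

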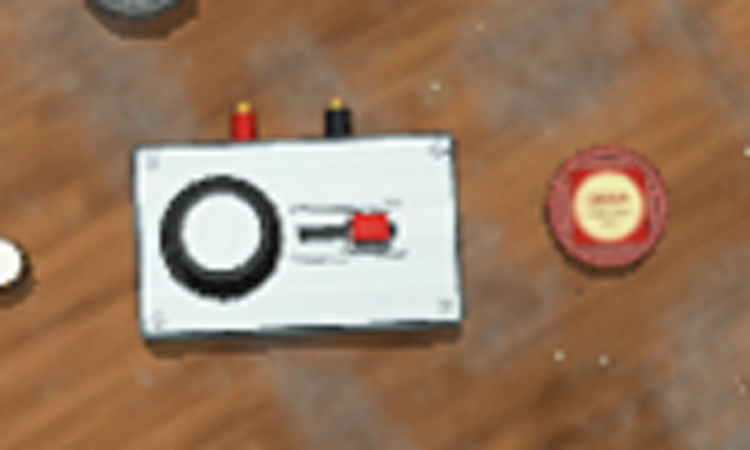

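View pics/cscene.png

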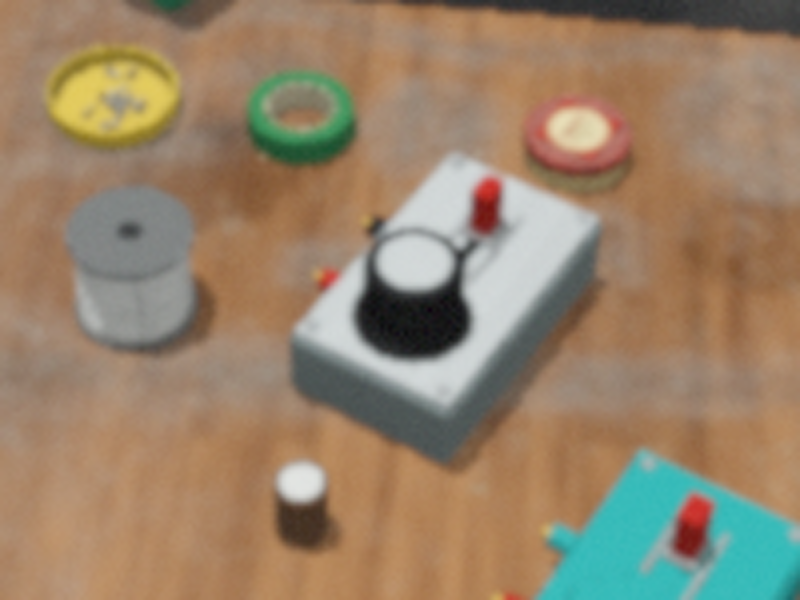

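Confirmed: the grey box with a black dial, crop (222,237), and red tab, crop (371,228), is the selector. Next I'll measure it precisely.

```bash
python3 - <<'E'
from h import *
im=cv2.imread('pics/top0.png');hsv=cv2.cvtColor(im,cv2.COLOR_BGR2HSV)
m=((hsv[...,2]>165)&(hsv[...,1]<50)).astype(np.uint8); m=cv2.morphologyEx(m,cv2.MORPH_OPEN,np.ones((2,2)))
m[:200]=0;m[285:]=0;m[:,:305]=0;m[:,390:]=0
pts=cv2.findNonZero(m)[:,0].astype(float)
W=np.array([onz('top',p,.046)[:2] for p in pts])
r=cv2.minAreaRect((W*1000).astype(np.float32));print('box',r)
hull=cv2.convexHull((W*1000).astype(np.float32));r=cv2.minAreaRect(hull)
# red tab
for n in('top','scene'):
    im=cv2.imread(f'pics/{n}0.png');hsv=cv2.cvtColor(im,cv2.COLOR_BGR2HSV)
    red=(((hsv[...,0]<8)|(hsv[...,0]>172))&(hsv[...,1]>150)&(hsv[...,2]>90)).astype(np.uint8)
    k,l,st,ce=cv2.connectedComponentsWithStats(red)
    for i in range(1,k):
        if st[i,4]>20 and abs(ce[i][0]-350)<45 and abs(ce[i][1]-228)<30: print(n,'red',st[i],ce[i],onz(n,ce[i],.076 if n=='top' else .063).round(4))
    blk=((hsv[...,2]<75)).astype(np.uint8)
    k,l,st,ce=cv2.connectedComponentsWithStats(blk)
    for i in range(1,k):
        if st[i,4]>100 and abs(ce[i][0]-334)<15 and abs(ce[i][1]-238)<15:
            h=cv2.convexHull(cv2.findNonZero((l==i).astype(np.uint8)));print(n,'blk',st[i],cv2.fitEllipse(h))
            x,y,w,hh=st[i,:4]
            # cap: bright inside hull
    if n=='top':
        mm=np.zeros(blk.shape,np.uint8);cv2.circle(mm,(334,242),9,1,-1)
        mm&=(hsv[...,2]>110).astype(np.uint8);c=cv2.moments(mm,True);p=(c['m10']/c['m00'],c['m01']/c['m00']);print('cap',p,c['m00'],onz(n,p,.083))
    else:
        mm=np.zeros(blk.shape,np.uint8);cv2.circle(mm,(333,231),11,1,-1);mm&=(hsv[...,2]>110).astype(np.uint8)
        k,l,st,ce=cv2.connectedComponentsWithStats(mm);i=l[231,333];print('cap',st[i],ce[i],onz(n,ce[i],.083))
E
```

```text
box ((563.5543823242188, 74.15943908691406), (85.02444458007812, 145.1046142578125), 2.3410096168518066)
top red [336 218   5   5  25] [338. 220.] [0.6121 0.1016 0.076 ]
top red [360 238   8   5  35] [363.6        240.05714286] [0.5665 0.0443 0.076 ]
top blk [322 230  24  25 226] ((333.69720458984375, 241.97727966308594), (23.59233283996582, 23.67231559753418), 130.24929809570312)
cap (333.636815920398, 240.90547263681592) 201.0 [0.56447441 0.11163856 0.083     ]
scene red [349 210   6  12  55] [351.21818182 215.78181818] [0.5664 0.045  0.063 ]
scene blk [319 232  28  22 404] ((332.94964599609375, 240.88673400878906), (26.339757919311523, 28.301292419433594), 80.77667999267578)
cap [324 220  20  18 287] [333.29965157 229.02787456] [0.56478051 0.11050799 0.083     ]
```

Dial axis ≈ (0.563, 0.111), tab ≈ (0.566, 0.0445), which are 66.5 mm apart against the expected 67. Box yaw is about 2.3°. Next is the approach, with the jaw axis turned to about -45° so it stays clear of the tab.

```bash
python3 -m handwheel '[[0.42,0.95,0,0,0,0.15],[0.42,0.95,0,0,0,0.15],[0.42,0.95,0,0,0,0.15],[0.42,0.95,0,0,0,0.15],[0.42,0.95,0,0,0,0.15],[0.42,0.95,0,0,0,0.15],[0.42,0.95,0,0,0,0.15],[0.42,0.95,0,0,0,0.15],[0.42,0.95,0,0,0,0.15],[0.42,0.95,0,0,0,0.15],[0.42,0.95,0,0,0,0.15],[0.42,0.95,0,0,0,0.15]]' 0.75
```

```text
t: 1.3
tool_pos: [0.3989, -0.2577, 0.2311]
orientation: [-90.0, 0.0, -56.8]
wrist_force: [0.6, -0.2, -0.1]
grip_width: 0.0642
```

```bash
python3 -m handwheel '[[0.42,0.95,0,0,0,0.15],[0.42,0.95,0,0,0,0.15],[0.42,0.95,0,0,0,0.15],[0.42,0.95,0,0,0,0.15],[0.42,0.95,0,0,0,0.15],[0.42,0.95,0,0,0,0.15],[0.42,0.95,0,0,0,0.15],[0.42,0.95,0,0,0,0.15],[0.42,0.95,0,0,0,0.15],[0.42,0.95,0,0,0,0.15],[0.42,0.95,0,0,0,0.15],[0.42,0.95,0,0,0,0.15]]'; python3 -m handwheel '[[0,0.3,0,0,0,0],[0,0,0,0,0,0],[0,0,0,0,0,0]]'; python3 -c "
from h import *
s=manip.sense();print(s['q'].round(1),s['tool_pos'],s['torque'],s['joint_vel'].round(2))
cv2.imwrite('pics/top1.png',vision.snapshot('top')); cv2.imwrite('pics/sc1.png',vision.snapshot('scene'))"
```

```text
t: 2.5
tool_pos: [0.5502, 0.0841, 0.231]
orientation: [-90.0, 0.0, -46.0]
wrist_force: [0.0, 0.7, 0.8]
grip_width: 0.0641
t: 2.8
tool_pos: [0.5497, 0.0909, 0.231]
orientation: [-90.1, -0.0, -46.1]
wrist_force: [-0.3, -0.8, -0.2]
grip_width: 0.0638
[ 16.9  11.3 -35.   95.6   6.7  75.3 -65.4] [0.54965664 0.09085688 0.23099704] [-0.02058386 -0.0188454   0.03431107] [ 0.77 -0.44  0.57  0.09 -0.02 -0.03 -0.06]
```

```bash
python3 -c "
import cv2,numpy as np
a=cv2.imread('pics/top1.png')[160:340,240:480];b=cv2.imread('pics/sc1.png')[80:330,200:460]
cv2.imwrite('pics/c1.png',np.hstack([cv2.resize(a,(400,300)),cv2.resize(b,(400,300))]))"
```

```text
(no output)
```

View pics/c1.png

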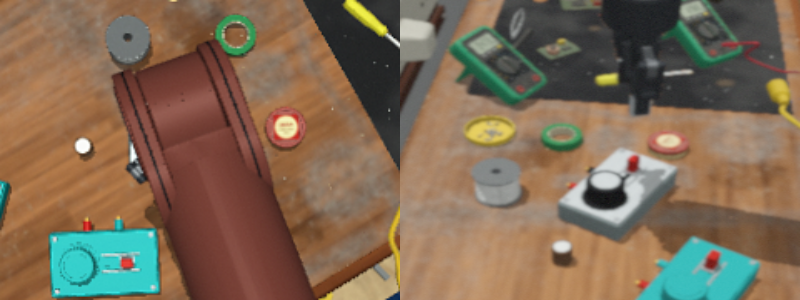

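```bash
python3 -m handwheel '[[0.46,0.67,-0.5,0,0,0],[0,0,-0.8,0,0,0],[0,0,-0.8,0,0,0],[0,0,-0.8,0,0,0],[0,0,-0.8,0,0,0],[0,0,-0.4,0,0,0],[0,0,0,0,0,0],[0,0,0,0,0,0]]'; python3 -c "
from h import *
s=manip.sense();print(s['q'].round(1),s['tool_pos'],s['torque'],s['joint_vel'].round(2))
i=vision.snapshot('scene'); 
p=s['tool_pos'];print(proj('scene',[p,[.563,.111,.083],[.563,.111,.046]]))
cv2.imwrite('pics/sc2.png',cv2.resize(i[150:300,260:440],(720,600),interpolation=cv2.INTER_CUBIC))"
```

```text
t: 3.7
tool_pos: [0.5642, 0.1118, 0.1092]
orientation: [-90.0, -0.0, -46.0]
wrist_force: [0.3, 0.1, 0.3]
grip_width: 0.0638
[ 13.4  19.5 -34.5 101.5  12.3  62.8 -71.4] [0.56421376 0.11176642 0.10917596] [ 0.01422857 -0.00717927  0.02530664] [-0.14 -0.73 -0.39 -0.76 -0.06  0.02 -0.08]
[[333.62048257 219.54926719]
 [333.95497599 229.59728719]
 [333.32902077 243.08869487]]
```

View pics/sc2.png

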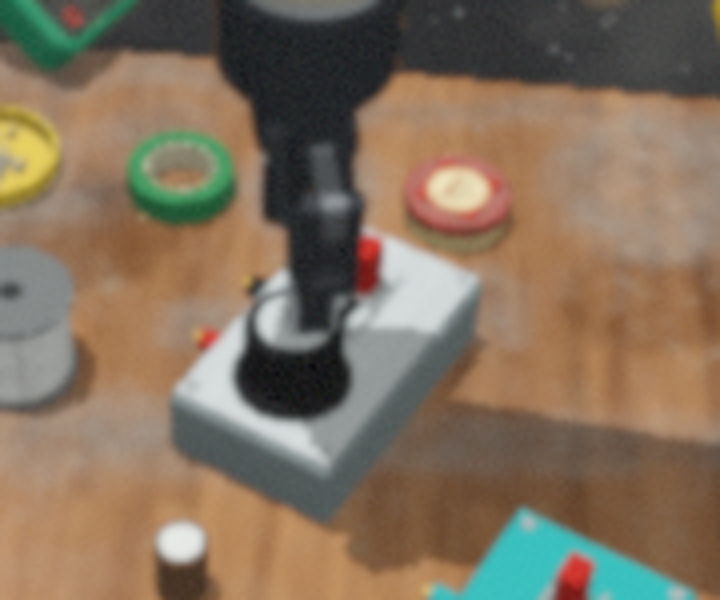

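```bash
python3 -m handwheel '[[0,0,-0.4,0,0,0],[0,0,-0.4,0,0,0],[0,0,-0.4,0,0,0],[0,0,-0.4,0,0,0],[0,0,-0.3,0,0,0],[0,0,0,0,0,0],[0,0,0,0,0,0]]'; python3 -c "
from h import *
s=manip.sense();print(s['tool_pos'],s['torque'],s['wrist_force'])
i=vision.snapshot('scene'); 
cv2.imwrite('pics/sc3.png',cv2.resize(i[150:300,260:440],(720,600),interpolation=cv2.INTER_CUBIC))"
```

```text
t: 4.45
tool_pos: [0.5637, 0.1123, 0.0512]
orientation: [-90.0, 0.0, -46.0]
wrist_force: [0.7, 0.2, 1.1]
grip_width: 0.0638
[0.56371632 0.1122731  0.05115582] [ 0.01843976 -0.00670127  0.04051538] [0.74537806 0.20314824 1.13159105]
```

View pics/sc3.png

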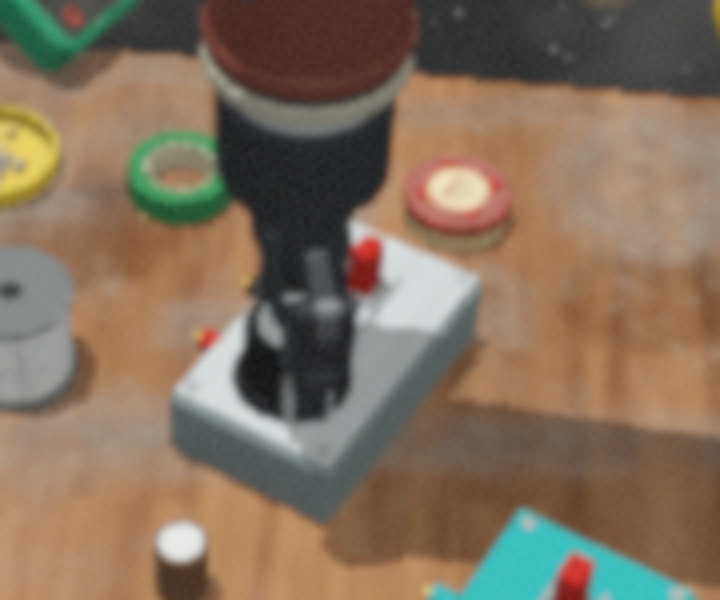

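The near finger sits about 20 crop pixels right of the dial centre. That is expected, because the jaw axis is 12° off the viewing line. Closing.

```bash
python3 -m handwheel '[[0,0,0,0,0,0],[0,0,0,0,0,0],[0,0,0,0,0,0],[0,0,0,0,0,0],[0,0,0,0,0,0],[0,0,0,0,0,0]]' 0.4; python3 -c "
from h import *
s=manip.sense();print(s['tool_pos'],s['torque'].round(3),s['wrist_force'].round(2),s['grip_width'])"
```

```text
t: 5.1
tool_pos: [0.5643, 0.1122, 0.0522]
orientation: [-89.9, -0.1, -46.0]
wrist_force: [-1.5, -0.6, 6.2]
grip_width: 0.0446
[0.56431334 0.11215769 0.05222033] [-0.167  0.315 -0.027] [-1.47 -0.61  6.25] 0.0446196592454854
```

```bash
cat > s.py <<'E'
from h import *
s=manip.sense();print('   >> t%.2f yaw %.2f tz %.3f F %s grip %.4f pos %s'%(s['t'],s['orientation'][2],s['torque'][2],s['wrist_force'].round(1),s['grip_width'],s['tool_pos'].round(4)))
E
python3 s.py
for i in 1 2 3 4 5; do python3 -m handwheel '[[0,0,0,0,0,0.3],[0,0,0,0,0,0]]' >/dev/null; python3 s.py; done
```

```text
>> t5.10 yaw -46.02 tz -0.027 F [-1.5 -0.6  6.2] grip 0.0446 pos [0.5643 0.1122 0.0522]
   >> t5.30 yaw -44.17 tz -0.134 F [-2.1 -1.5  5.8] grip 0.0447 pos [0.5643 0.1121 0.0522]
   >> t5.50 yaw -42.37 tz -0.087 F [-1.7 -0.8  6.3] grip 0.0444 pos [0.5643 0.1122 0.0522]
   >> t5.70 yaw -40.57 tz -0.093 F [-1.3 -1.2  7.4] grip 0.0445 pos [0.5643 0.1122 0.0522]
   >> t5.90 yaw -38.76 tz -0.030 F [-0.7 -1.4  6.4] grip 0.0446 pos [0.5643 0.1122 0.0522]
   >> t6.10 yaw -36.96 tz 0.004 F [-0.9 -0.8  5.3] grip 0.0449 pos [0.5643 0.1122 0.0522]
```

```bash

python3 -m handwheel '[[0,0,0,0,0,0.3],[0,0,0,0,0,0]]' >/dev/null; python3 s.py
python3 -m handwheel '[[0,0,0,0,0,0.3],[0,0,0,0,0,0]]' >/dev/null; python3 s.py
python3 -m handwheel '[[0,0,0,0,0,0.3],[0,0,0,0,0,0]]' >/dev/null; python3 s.py
python3 -m handwheel '[[0,0,0,0,0,0.3],[0,0,0,0,0,0]]' >/dev/null; python3 s.py
python3 -m handwheel '[[0,0,0,0,0,0.3],[0,0,0,0,0,0]]' >/dev/null; python3 s.py
```

```text
>> t6.30 yaw -35.15 tz 0.104 F [-1.3 -0.5  6. ] grip 0.0445 pos [0.5643 0.1122 0.0522]
   >> t6.50 yaw -33.35 tz 0.097 F [-1.4 -1.1  7.1] grip 0.0445 pos [0.5643 0.1122 0.0522]
   >> t6.70 yaw -31.55 tz 0.165 F [-2.  -0.6  6.2] grip 0.0447 pos [0.5643 0.1122 0.0522]
   >> t6.90 yaw -29.74 tz 0.086 F [-1.5 -1.3  5.6] grip 0.0445 pos [0.5643 0.1122 0.0522]
   >> t7.10 yaw -27.95 tz 0.014 F [-1.5 -0.   6.6] grip 0.0445 pos [0.5643 0.1122 0.0522]
```

Notch at about yaw -27.7. I'll take finer steps past each notch, since the stop lies 2° beyond notch 0.

```bash

python3 -m handwheel '[[0,0,0,0,0,0.2],[0,0,0,0,0,0]]' >/dev/null; python3 s.py
python3 -m handwheel '[[0,0,0,0,0,0.2],[0,0,0,0,0,0]]' >/dev/null; python3 s.py
python3 -m handwheel '[[0,0,0,0,0,0.1],[0,0,0,0,0,0]]' >/dev/null; python3 s.py
```

```text
>> t7.30 yaw -26.78 tz 0.015 F [-1.7 -0.6  6.7] grip 0.0445 pos [0.5643 0.1122 0.0522]
   >> t7.50 yaw -25.57 tz -0.005 F [-1.6 -0.8  6.4] grip 0.0444 pos [0.5643 0.1122 0.0522]
   >> t7.70 yaw -25.00 tz -0.008 F [-1.9 -0.9  6.6] grip 0.0449 pos [0.5643 0.1122 0.0522]
```

```bash

python3 -m handwheel '[[0,0,0,0,0,0.1],[0,0,0,0,0,0]]' >/dev/null; python3 s.py
python3 -m handwheel '[[0,0,0,0,0,0.1],[0,0,0,0,0,0]]' >/dev/null; python3 s.py
```

```text
>> t7.90 yaw -24.39 tz 0.031 F [-2.3 -1.   6. ] grip 0.0444 pos [0.5643 0.1122 0.0522]
   >> t8.10 yaw -23.80 tz -0.028 F [-1.1 -0.2  6. ] grip 0.0446 pos [0.5643 0.1122 0.0522]
```

```bash

python3 -m handwheel '[[0,0,0,0,0,0.15],[0,0,0,0,0,0]]' >/dev/null; python3 s.py
python3 -m handwheel '[[0,0,0,0,0,0.15],[0,0,0,0,0,0]]' >/dev/null; python3 s.py
python3 -m handwheel '[[0,0,0,0,0,0.15],[0,0,0,0,0,0]]' >/dev/null; python3 s.py
```

```text
>> t8.30 yaw -22.89 tz -0.046 F [-2.  -0.1  5.8] grip 0.0448 pos [0.5643 0.1122 0.0522]
   >> t8.50 yaw -22.00 tz -0.087 F [-2.  -0.3  6.9] grip 0.0446 pos [0.5643 0.1122 0.0522]
   >> t8.70 yaw -21.10 tz -0.166 F [-2.   0.1  6.8] grip 0.0443 pos [0.5643 0.1122 0.0522]
```

```bash

python3 -m handwheel '[[0,0,0,0,0,0.1],[0,0,0,0,0,0]]' >/dev/null; python3 s.py
python3 -m handwheel '[[0,0,0,0,0,0.1],[0,0,0,0,0,0]]' >/dev/null; python3 s.py
python3 -m handwheel '[[0,0,0,0,0,0.1],[0,0,0,0,0,0]]' >/dev/null; python3 s.py
```

```text
>> t8.90 yaw -20.52 tz -0.135 F [-2.4 -1.   6.1] grip 0.0443 pos [0.5643 0.1122 0.0522]
   >> t9.10 yaw -19.92 tz -0.175 F [-0.8 -0.2  6.1] grip 0.0448 pos [0.5643 0.1122 0.0522]
   >> t9.30 yaw -19.32 tz -0.198 F [-2.3 -0.2  6.2] grip 0.0448 pos [0.5643 0.1122 0.0522]
```

```bash

python3 -m handwheel '[[0,0,0,0,0,0.1],[0,0,0,0,0,0]]' >/dev/null; python3 s.py
python3 -m handwheel '[[0,0,0,0,0,0.1],[0,0,0,0,0,0]]' >/dev/null; python3 s.py
python3 -m handwheel '[[0,0,0,0,0,0.1],[0,0,0,0,0,0]]' >/dev/null; python3 s.py
```

```text
>> t9.50 yaw -18.73 tz -0.215 F [-1.9 -1.4  5.8] grip 0.0448 pos [0.5643 0.1122 0.0522]
   >> t9.70 yaw -18.12 tz -0.312 F [-1.8 -0.1  6.5] grip 0.0446 pos [0.5643 0.1122 0.0522]
   >> t9.90 yaw -17.53 tz -0.282 F [-1.6 -1.2  6.6] grip 0.0447 pos [0.5643 0.1122 0.0522]
```

```bash

python3 -m handwheel '[[0,0,0,0,0,0],[0,0,0,0,0,0]]' >/dev/null; python3 s.py
python3 -m handwheel '[[0,0,0,0,0,0.1],[0,0,0,0,0,0]]' >/dev/null; python3 s.py
python3 -m handwheel '[[0,0,0,0,0,0]]' >/dev/null; python3 s.py
```

```text
>> t10.10 yaw -17.55 tz -0.283 F [-2.3 -0.2  6.7] grip 0.0446 pos [0.5643 0.1122 0.0522]
   >> t10.30 yaw -16.93 tz -0.364 F [-1.6 -0.6  5.8] grip 0.0448 pos [0.5643 0.1122 0.0522]
   >> t10.40 yaw -16.95 tz -0.355 F [-1.9 -0.5  6.1] grip 0.0446 pos [0.5643 0.1122 0.0522]
```

```bash

python3 -m handwheel '[[0,0,0,0,0,0.1],[0,0,0,0,0,0],[0,0,0,0,0,0]]' >/dev/null; python3 s.py
python3 -m handwheel '[[0,0,0,0,0,0]]' >/dev/null; python3 s.py
```

```text
>> t10.70 yaw -16.35 tz -0.422 F [-1.4 -0.9  6.5] grip 0.0445 pos [0.5643 0.1122 0.0522]
   >> t10.80 yaw -16.36 tz -0.382 F [-2.4 -0.4  6. ] grip 0.0447 pos [0.5643 0.1122 0.0522]
```

The torque climbed steadily to about 0.40 N m, above any notch (0.25 at most) and well under 0.65, so the stop is found. Next I turn clockwise, counting notches.

```bash

python3 -m handwheel '[[0,0,0,0,0,-0.5],[0,0,0,0,0,0]]' >/dev/null; python3 s.py
python3 -m handwheel '[[0,0,0,0,0,-0.5],[0,0,0,0,0,0]]' >/dev/null; python3 s.py
python3 -m handwheel '[[0,0,0,0,0,-0.4],[0,0,0,0,0,0]]' >/dev/null; python3 s.py
python3 -m handwheel '[[0,0,0,0,0,-0.4],[0,0,0,0,0,0]]' >/dev/null; python3 s.py
python3 -m handwheel '[[0,0,0,0,0,-0.4],[0,0,0,0,0,0]]' >/dev/null; python3 s.py
python3 -m handwheel '[[0,0,0,0,0,-0.4],[0,0,0,0,0,0]]' >/dev/null; python3 s.py
python3 -m handwheel '[[0,0,0,0,0,-0.4],[0,0,0,0,0,0]]' >/dev/null; python3 s.py
python3 -m handwheel '[[0,0,0,0,0,-0.4],[0,0,0,0,0,0]]' >/dev/null; python3 s.py
python3 -m handwheel '[[0,0,0,0,0,-0.4],[0,0,0,0,0,0]]' >/dev/null; python3 s.py
python3 -m handwheel '[[0,0,0,0,0,-0.4],[0,0,0,0,0,0]]' >/dev/null; python3 s.py
python3 -m handwheel '[[0,0,0,0,0,-0.4],[0,0,0,0,0,0]]' >/dev/null; python3 s.py
python3 -m handwheel '[[0,0,0,0,0,-0.4],[0,0,0,0,0,0]]' >/dev/null; python3 s.py
python3 -m handwheel '[[0,0,0,0,0,-0.4],[0,0,0,0,0,0]]' >/dev/null; python3 s.py
```

```text
>> t11.00 yaw -19.44 tz -0.230 F [-2.5 -0.5  5.4] grip 0.0445 pos [0.5643 0.1122 0.0522]
   >> t11.20 yaw -22.43 tz -0.125 F [-1.9 -0.3  6. ] grip 0.0451 pos [0.5643 0.1122 0.0522]
   >> t11.40 yaw -24.80 tz 0.022 F [-2.1 -0.6  5.8] grip 0.0447 pos [0.5643 0.1122 0.0522]
   >> t11.60 yaw -27.20 tz 0.052 F [-1.3 -0.4  5.6] grip 0.0444 pos [0.5643 0.1122 0.0522]
   >> t11.80 yaw -29.59 tz 0.089 F [-1.5 -0.7  6.7] grip 0.0448 pos [0.5643 0.1122 0.0522]
   >> t12.00 yaw -31.99 tz 0.058 F [-1.2 -0.4  6.7] grip 0.0447 pos [0.5643 0.1122 0.0522]
   >> t12.20 yaw -34.39 tz -0.001 F [-1.6 -0.7  5.9] grip 0.0448 pos [0.5643 0.1122 0.0522]
   >> t12.40 yaw -36.80 tz -0.015 F [-2.1 -1.1  6.4] grip 0.0445 pos [0.5643 0.1122 0.0522]
   >> t12.60 yaw -39.20 tz -0.064 F [-1.5 -0.9  6.1] grip 0.0449 pos [0.5643 0.1122 0.0523]
   >> t12.80 yaw -41.61 tz -0.190 F [-2.3 -0.9  5.9] grip 0.0450 pos [0.5643 0.1122 0.0522]
   >> t13.00 yaw -44.01 tz -0.143 F [-1.   0.3  6.5] grip 0.0449 pos [0.5643 0.1122 0.0522]
   >> t13.20 yaw -46.40 tz 0.028 F [-1.  -0.5  6.3] grip 0.0447 pos [0.5643 0.1121 0.0522]
   >> t13.40 yaw -48.79 tz 0.089 F [-0.8 -0.6  5.7] grip 0.0446 pos [0.5643 0.1121 0.0522]
```

```bash

python3 -m handwheel '[[0,0,0,0,0,-0.4],[0,0,0,0,0,0]]' >/dev/null; python3 s.py
python3 -m handwheel '[[0,0,0,0,0,-0.4],[0,0,0,0,0,0]]' >/dev/null; python3 s.py
python3 -m handwheel '[[0,0,0,0,0,-0.4],[0,0,0,0,0,0]]' >/dev/null; python3 s.py
python3 -m handwheel '[[0,0,0,0,0,-0.4],[0,0,0,0,0,0]]' >/dev/null; python3 s.py
python3 -m handwheel '[[0,0,0,0,0,-0.4],[0,0,0,0,0,0]]' >/dev/null; python3 s.py
python3 -m handwheel '[[0,0,0,0,0,-0.4],[0,0,0,0,0,0]]' >/dev/null; python3 s.py
python3 -m handwheel '[[0,0,0,0,0,-0.4],[0,0,0,0,0,0]]' >/dev/null; python3 s.py
python3 -m handwheel '[[0,0,0,0,0,-0.4],[0,0,0,0,0,0]]' >/dev/null; python3 s.py
python3 -m handwheel '[[0,0,0,0,0,-0.4],[0,0,0,0,0,0]]' >/dev/null; python3 s.py
python3 -m handwheel '[[0,0,0,0,0,-0.4],[0,0,0,0,0,0]]' >/dev/null; python3 s.py
python3 -m handwheel '[[0,0,0,0,0,-0.4],[0,0,0,0,0,0]]' >/dev/null; python3 s.py
python3 -m handwheel '[[0,0,0,0,0,-0.4],[0,0,0,0,0,0]]' >/dev/null; python3 s.py
python3 -m handwheel '[[0,0,0,0,0,-0.4],[0,0,0,0,0,0]]' >/dev/null; python3 s.py
python3 -m handwheel '[[0,0,0,0,0,-0.4],[0,0,0,0,0,0]]' >/dev/null; python3 s.py
```

```text
>> t13.60 yaw -51.19 tz 0.027 F [-1.4 -1.   6.2] grip 0.0446 pos [0.5643 0.1122 0.0522]
   >> t13.80 yaw -53.60 tz -0.031 F [-1.9 -1.4  5. ] grip 0.0446 pos [0.5643 0.1121 0.0522]
   >> t14.00 yaw -56.00 tz -0.048 F [-1.5 -0.3  6.1] grip 0.0443 pos [0.5643 0.1121 0.0522]
   >> t14.20 yaw -58.41 tz -0.087 F [-1.6 -0.6  5.6] grip 0.0448 pos [0.5643 0.1121 0.0522]
   >> t14.40 yaw -60.81 tz -0.161 F [-1.6 -0.7  6.1] grip 0.0447 pos [0.5643 0.1121 0.0522]
   >> t14.60 yaw -63.21 tz -0.115 F [-2.  -0.9  5.1] grip 0.0449 pos [0.5643 0.1121 0.0522]
   >> t14.80 yaw -65.59 tz 0.091 F [-0.4 -0.6  4.6] grip 0.0446 pos [0.5644 0.1121 0.0522]
   >> t15.00 yaw -67.99 tz 0.107 F [-1.1 -1.2  5.6] grip 0.0450 pos [0.5644 0.1121 0.0522]
   >> t15.20 yaw -70.39 tz 0.031 F [-2.1 -0.8  5.8] grip 0.0445 pos [0.5643 0.1121 0.0522]
   >> t15.40 yaw -72.80 tz -0.057 F [-2.  -0.6  6.1] grip 0.0446 pos [0.5643 0.1121 0.0522]
   >> t15.60 yaw -75.20 tz -0.052 F [-1.5 -0.8  6.5] grip 0.0442 pos [0.5643 0.112  0.0522]
   >> t15.80 yaw -77.61 tz -0.126 F [-1.  -0.4  5.5] grip 0.0445 pos [0.5643 0.112  0.0523]
   >> t16.00 yaw -80.01 tz -0.168 F [-1.8  0.2  4.8] grip 0.0447 pos [0.5643 0.112  0.0522]
   >> t16.20 yaw -82.40 tz -0.025 F [-1.5 -1.1  5. ] grip 0.0445 pos [0.5644 0.112  0.0522]
```

```bash

python3 -m handwheel '[[0,0,0,0,0,-0.4],[0,0,0,0,0,0]]' >/dev/null; python3 s.py
python3 -m handwheel '[[0,0,0,0,0,-0.4],[0,0,0,0,0,0]]' >/dev/null; python3 s.py
python3 -m handwheel '[[0,0,0,0,0,-0.4],[0,0,0,0,0,0]]' >/dev/null; python3 s.py
python3 -m handwheel '[[0,0,0,0,0,-0.4],[0,0,0,0,0,0]]' >/dev/null; python3 s.py
python3 -m handwheel '[[0,0,0,0,0,-0.4],[0,0,0,0,0,0]]' >/dev/null; python3 s.py
python3 -m handwheel '[[0,0,0,0,0,-0.4],[0,0,0,0,0,0]]' >/dev/null; python3 s.py
python3 -m handwheel '[[0,0,0,0,0,-0.2],[0,0,0,0,0,0]]' >/dev/null; python3 s.py
python3 -m handwheel '[[0,0,0,0,0,-0.2],[0,0,0,0,0,0]]' >/dev/null; python3 s.py
```

```text
>> t16.40 yaw -84.80 tz 0.012 F [-1.4 -0.8  5.1] grip 0.0447 pos [0.5644 0.112  0.0522]
   >> t16.60 yaw -87.19 tz 0.050 F [-1.7 -1.5  5.2] grip 0.0446 pos [0.5644 0.112  0.0522]
   >> t16.80 yaw -89.59 tz 0.091 F [-2.  -0.8  5.6] grip 0.0446 pos [0.5644 0.112  0.0522]
   >> t17.00 yaw -91.99 tz 0.026 F [-1.2 -1.3  5.4] grip 0.0445 pos [0.5643 0.112  0.0522]
   >> t17.20 yaw -94.40 tz -0.056 F [-2.2 -0.9  5.5] grip 0.0444 pos [0.5643 0.112  0.0522]
   >> t17.40 yaw -96.81 tz -0.126 F [-0.9 -0.4  5.5] grip 0.0446 pos [0.5643 0.1119 0.0522]
   >> t17.60 yaw -97.97 tz -0.133 F [-0.7 -1.   6. ] grip 0.0444 pos [0.5643 0.112  0.0522]
   >> t17.80 yaw -99.17 tz -0.188 F [-1.9 -1.5  5.2] grip 0.0443 pos [0.5643 0.112  0.0522]
```

```bash

python3 -m handwheel '[[0,0,0,0,0,-0.2],[0,0,0,0,0,0]]' >/dev/null; python3 s.py
python3 -m handwheel '[[0,0,0,0,0,-0.2],[0,0,0,0,0,0]]' >/dev/null; python3 s.py
python3 -m handwheel '[[0,0,0,0,0,-0.1],[0,0,0,0,0,0]]' >/dev/null; python3 s.py
```

```text
>> t18.00 yaw -100.37 tz -0.146 F [-1.2 -1.6  5.7] grip 0.0446 pos [0.5644 0.1119 0.0522]
   >> t18.20 yaw -101.57 tz -0.155 F [-1.5 -1.3  6.3] grip 0.0445 pos [0.5643 0.112  0.0522]
   >> t18.40 yaw -102.15 tz -0.123 F [-1.9 -1.4  5.2] grip 0.0447 pos [0.5644 0.1119 0.0522]
```

```bash

python3 -m handwheel '[[0,0,0,0,0,-0.1],[0,0,0,0,0,0]]' >/dev/null; python3 s.py
python3 -m handwheel '[[0,0,0,0,0,-0.1],[0,0,0,0,0,0]]' >/dev/null; python3 s.py
python3 -m handwheel '[[0,0,0,0,0,-0.1],[0,0,0,0,0,0]]' >/dev/null; python3 s.py
```

```text
>> t18.60 yaw -102.74 tz -0.010 F [-0.2 -0.3  5.2] grip 0.0449 pos [0.5644 0.112  0.0522]
   >> t18.80 yaw -103.34 tz -0.020 F [-1.3 -1.3  6.4] grip 0.0447 pos [0.5643 0.112  0.0522]
   >> t19.00 yaw -103.93 tz 0.004 F [-2.2 -2.   6.1] grip 0.0447 pos [0.5643 0.112  0.0522]
```

Four clicks counted: notch 0 at about -25°, 1 at -46°, 2 at -64.5°, 3 at -84°, 4 at -103.5°. Torque is near zero. Releasing with a partial opening, then lifting.

```bash

python3 -m handwheel '[[0,0,0,0,0,0],[0,0,0,0,0,0],[0,0,0,0,0,0],[0,0,0,0,0,0],[0,0,0,0,0,0]]' 0.72; python3 s.py
python3 -m handwheel '[[0,0,0.3,0,0,0],[0,0,0.6,0,0,0],[0,0,0.9,0,0,0],[0,0,0.9,0,0,0],[0,0,0,0,0,0]]' ; python3 s.py
python3 -c "
from h import *
print(manip.sense()['q'].round(1))"
```

```text
t: 19.5
tool_pos: [0.5638, 0.1121, 0.0513]
orientation: [-90.0, 0.0, -103.9]
wrist_force: [0.6, 0.1, 1.7]
grip_width: 0.0614
   >> t19.50 yaw -103.91 tz -0.076 F [0.6 0.1 1.7] grip 0.0614 pos [0.5638 0.1121 0.0513]
t: 20.0
tool_pos: [0.5661, 0.1129, 0.1369]
orientation: [-89.7, 0.2, -103.9]
wrist_force: [0.2, -0.4, -0.3]
grip_width: 0.0618
   >> t20.00 yaw -103.90 tz 0.005 F [ 0.2 -0.4 -0.3] grip 0.0618 pos [0.5661 0.1129 0.1369]
[   4.6   16.2  -23.9  100.3    7.2   64.6 -125.3]
```

```bash

python3 -m handwheel '[[0,-0.25,0,0,0,1],[0,-0.25,0,0,0,1],[0,-0.25,0,0,0,1],[0,-0.25,0,0,0,1],[0,-0.25,0,0,0,1],[0,-0.25,0,0,0,1],[0,-0.25,0,0,0,1],[0,-0.25,0,0,0,1],[0,-0.25,0,0,0,1],[0,-0.25,0,0,0,1],[0,-0.25,0,0,0,1],[0,-0.25,0,0,0,1]]' 0
python3 -m handwheel '[[0,-0.1,0,0,0,1],[0,0,0,0,0,1],[0,0,0,0,0,1],[0,0,0,0,0,1],[0,0,0,0,0,1],[0,0,0,0,0,0.7],[0,0,0,0,0,0],[0,0,0,0,0,0]]'; python3 -c "
from h import *
s=manip.sense();print(s['q'].round(1))
i=vision.snapshot('scene'); 
print(proj('scene',[s['tool_pos'],[.567,.0365,.076]]))
cv2.imwrite('pics/sc4.png',cv2.resize(i[150:300,260:440],(720,600),interpolation=cv2.INTER_CUBIC))"
```

```text
t: 21.2
tool_pos: [0.5637, 0.0219, 0.1324]
orientation: [-90.0, 0.0, -31.7]
wrist_force: [0.0, 0.5, -0.9]
grip_width: 0.0
t: 22.0
tool_pos: [0.5637, 0.0191, 0.1323]
orientation: [-90.0, 0.0, 2.2]
wrist_force: [0.2, -0.6, -0.5]
grip_width: -0.0002
[ 24.4  17.1 -36.1 101.6  11.   64.9 -13.1]
[[362.03346841 182.08341175]
 [353.72902912 208.35306412]]
```

View pics/sc4.png

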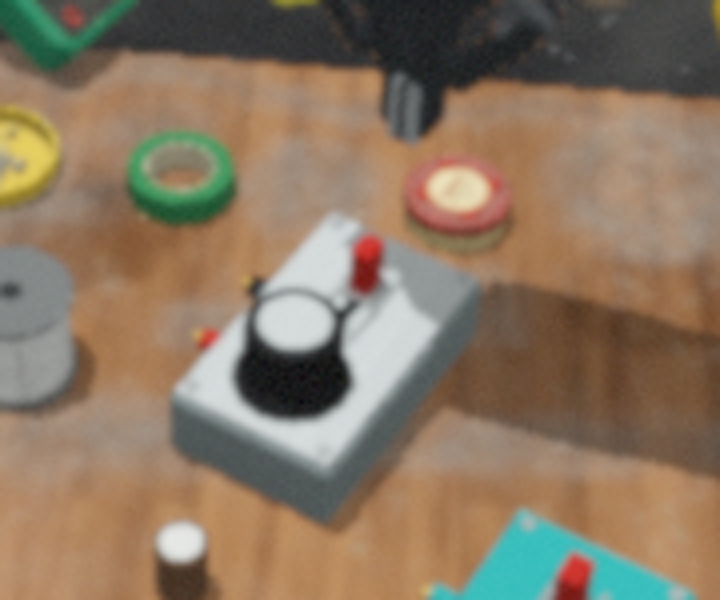

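The selector, tab (crop 366,262), flux tin and tape are undisturbed, and the closed fingers are at crop (410,110), behind the tab. Descending behind the tab.

```bash

python3 -m handwheel '[[0.1,-0.1,-0.5,0,0,0],[0,0,-0.6,0,0,0],[0,0,-0.6,0,0,0],[0,0,-0.5,0,0,0],[0,0,-0.3,0,0,0],[0,0,0,0,0,0],[0,0,0,0,0,0]]'; python3 -c "
from h import *
s=manip.sense();print(s['q'].round(1))
i=vision.snapshot('scene'); 
cv2.imwrite('pics/sc5.png',cv2.resize(i[150:300,260:440],(720,600),interpolation=cv2.INTER_CUBIC))"
```

```text
t: 22.75
tool_pos: [0.567, 0.0163, 0.0575]
orientation: [-90.0, -0.0, 2.3]
wrist_force: [0.3, 0.1, 0.3]
grip_width: -0.0004
[ 22.9  22.4 -34.6 105.   14.9  57.2 -15.6]
```

View pics/sc5.png

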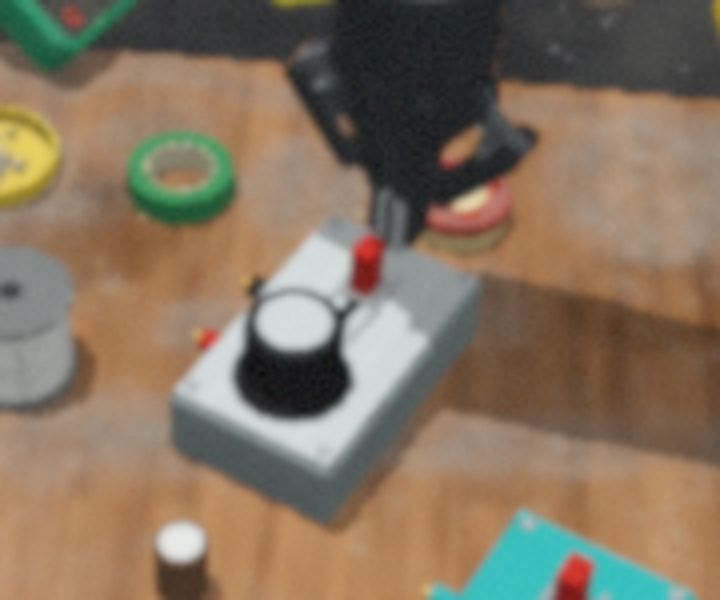

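The fingers stand just behind the tab. Pushing towards +y in small steps, watching Fy.

```bash

python3 -m handwheel '[[0,0.1,0,0,0,0],[0,0,0,0,0,0]]' >/dev/null; python3 s.py
python3 -m handwheel '[[0,0.1,0,0,0,0],[0,0,0,0,0,0]]' >/dev/null; python3 s.py
python3 -m handwheel '[[0,0.1,0,0,0,0],[0,0,0,0,0,0]]' >/dev/null; python3 s.py
python3 -m handwheel '[[0,0.05,0,0,0,0],[0,0,0,0,0,0]]' >/dev/null; python3 s.py
python3 -m handwheel '[[0,0.05,0,0,0,0],[0,0,0,0,0,0]]' >/dev/null; python3 s.py
```

```text
>> t23.00 yaw 2.31 tz -0.038 F [-0.6  0.1  0.3] grip -0.0000 pos [0.5672 0.0197 0.058 ]
   >> t23.20 yaw 2.32 tz -0.036 F [-0.2  0.8  0.5] grip 0.0000 pos [0.5669 0.0227 0.0576]
   >> t23.40 yaw 2.32 tz -0.004 F [-0.6  0.1  0.3] grip 0.0002 pos [0.5668 0.0257 0.0574]
   >> t23.60 yaw 2.29 tz -0.029 F [-0.1 -0.7 -0.2] grip -0.0001 pos [0.5668 0.0265 0.0573]
   >> t23.80 yaw 2.28 tz -0.012 F [-0.5 -1.1  1.5] grip 0.0001 pos [0.5667 0.028  0.0573]
```

```bash

python3 -m handwheel '[[0,0.04,0,0,0,0],[0,0,0,0,0,0]]' >/dev/null; python3 s.py
python3 -m handwheel '[[0,0.04,0,0,0,0],[0,0,0,0,0,0]]' >/dev/null; python3 s.py
python3 -m handwheel '[[0,0.04,0,0,0,0],[0,0,0,0,0,0]]' >/dev/null; python3 s.py
```

```text
>> t24.00 yaw 2.29 tz 0.041 F [-1.7 -2.8  0.9] grip -0.0002 pos [0.5667 0.0294 0.0573]
   >> t24.20 yaw 2.30 tz 0.022 F [-1.8 -2.5 -0.2] grip -0.0003 pos [0.5667 0.0307 0.0573]
   >> t24.40 yaw 2.30 tz 0.013 F [-1.4 -0.7 -0.9] grip 0.0001 pos [0.5667 0.032  0.0572]
```

```bash

python3 -m handwheel '[[0,0.04,0,0,0,0],[0,0,0,0,0,0]]' >/dev/null; python3 s.py
python3 -m handwheel '[[0,0.04,0,0,0,0],[0,0,0,0,0,0]]' >/dev/null; python3 s.py
```

```text
>> t24.60 yaw 2.30 tz -0.002 F [-0.2 -1.1  0.5] grip -0.0001 pos [0.5667 0.0332 0.0572]
   >> t24.80 yaw 2.30 tz -0.034 F [-1.1 -0.4 -0.2] grip -0.0000 pos [0.5668 0.0343 0.0573]
```

```bash

python3 -m handwheel '[[0,0.03,0,0,0,0],[0,0,0,0,0,0]]' >/dev/null; python3 s.py
python3 -m handwheel '[[0,0.03,0,0,0,0],[0,0,0,0,0,0]]' >/dev/null; python3 s.py
```

```text
>> t25.00 yaw 2.30 tz -0.029 F [-0.9 -0.7 -0. ] grip -0.0000 pos [0.5668 0.0352 0.0573]
   >> t25.20 yaw 2.29 tz 0.048 F [ 0.3 -0.9 -0.1] grip 0.0001 pos [0.5668 0.0361 0.0573]
```

```bash

python3 -m handwheel '[[0,0.03,0,0,0,0],[0,0,0,0,0,0]]' >/dev/null; python3 s.py
python3 -m handwheel '[[0,0.03,0,0,0,0],[0,0,0,0,0,0]]' >/dev/null; python3 s.py
```

```text
>> t25.40 yaw 2.30 tz -0.013 F [-0.  -1.4 -0.6] grip -0.0002 pos [0.5668 0.037  0.0573]
   >> t25.60 yaw 2.30 tz -0.006 F [-1.8 -1.2 -0.4] grip 0.0001 pos [0.5668 0.0379 0.0573]
```

```bash

python3 -m handwheel '[[0,0.03,0,0,0,0],[0,0,0,0,0,0]]' >/dev/null; python3 s.py
```

```text
>> t25.80 yaw 2.30 tz 0.083 F [-0.7 -1.5 -1. ] grip -0.0003 pos [0.5668 0.0388 0.0573]
```

```bash

python3 -m handwheel '[[0,0.02,0,0,0,0],[0,0,0,0,0,0]]' >/dev/null; python3 s.py
python3 -m handwheel '[[0,0.02,0,0,0,0],[0,0,0,0,0,0]]' >/dev/null; python3 s.py
```

```text
>> t26.00 yaw 2.29 tz 0.004 F [-1.  -0.8 -0.2] grip 0.0003 pos [0.5668 0.0394 0.0573]
   >> t26.20 yaw 2.29 tz 0.006 F [-0.8 -1.9 -0.6] grip 0.0002 pos [0.5668 0.0399 0.0573]
```

```bash

python3 -m handwheel '[[0,0.02,0,0,0,0],[0,0,0,0,0,0]]' >/dev/null; python3 s.py
```

```text
>> t26.40 yaw 2.27 tz 0.030 F [-1.2 -3.2  0.2] grip 0.0001 pos [0.5668 0.0401 0.0573]
```

```bash

python3 -m handwheel '[[0,0.02,0,0,0,0],[0,0,0,0,0,0]]' >/dev/null; python3 s.py
```

```text
>> t26.60 yaw 2.25 tz -0.008 F [-2.  -4.9  0.8] grip 0.0002 pos [0.5668 0.0402 0.0573]
```

The tool has stopped at y = 0.0402 while the force rises, and the travel from contact is about 14 mm. One more gentle press to be sure, then I'll back off.

```bash

python3 -m handwheel '[[0,0.02,0,0,0,0],[0,0,0,0,0,0]]' >/dev/null; python3 s.py
```

```text
>> t26.80 yaw 2.23 tz 0.002 F [-2.2 -7.1  1.3] grip -0.0000 pos [0.5668 0.0402 0.0573]
```

```bash

python3 -m handwheel '[[0,0.02,0,0,0,0],[0,0,0,0,0,0]]' >/dev/null; python3 s.py
python3 -m handwheel '[[0,-0.2,0,0,0,0],[0,-0.4,0,0,0,0],[0,0,0.5,0,0,0],[0,0,0.9,0,0,0],[0,0,0.9,0,0,0],[0,-0.5,0.9,0,0,0],[0,-1,0.5,0,0,0],[0,-1,0,0,0,0],[0,-1,0,0,0,0],[0,-1,0,0,0,0],[0,-1,0,0,0,0],[0,0,0,0,0,0]]'
python3 -m handwheel '[[0,-1,0,0,0,0],[0,-1,0,0,0,0],[0,-1,0,0,0,0],[0,-1,0,0,0,0],[0,0,0,0,0,0]]'
python3 - <<'E'
from h import *
for n in('top','scene'):
    im=vision.snapshot(n);cv2.imwrite(f'pics/{n}9.png',im);hsv=cv2.cvtColor(im,cv2.COLOR_BGR2HSV)
    red=(((hsv[...,0]<8)|(hsv[...,0]>172))&(hsv[...,1]>150)&(hsv[...,2]>90)).astype(np.uint8)
    k,l,st,ce=cv2.connectedComponentsWithStats(red)
    for i in range(1,k):
        if st[i,4]>20 and abs(ce[i][0]-350)<45 and abs(ce[i][1]-228)<30: print(n,'red',st[i],ce[i],onz(n,ce[i],.076 if n=='top' else .063).round(4))
a=cv2.imread('pics/top9.png')[170:290,270:430];b=cv2.imread('pics/scene9.png')[165:315,230:430]
cv2.imwrite('pics/c9.png',np.hstack([cv2.resize(a,(400,300)),cv2.resize(b,(400,300))]))
E
```

```text
>> t27.00 yaw 2.21 tz 0.037 F [-2.4 -8.3  2.1] grip 0.0001 pos [0.5668 0.0402 0.0573]
t: 28.2
tool_pos: [0.5665, -0.1459, 0.1692]
orientation: [-90.1, -0.0, 1.9]
wrist_force: [-0.9, -0.5, -0.1]
grip_width: -0.0001
t: 28.7
tool_pos: [0.5661, -0.2655, 0.169]
orientation: [-90.1, -0.0, 2.0]
wrist_force: [-0.2, -0.6, -0.1]
grip_width: -0.0
top red [336 217   5   6  26] [338.07692308 219.88461538] [0.6123 0.1014 0.076 ]
top red [354 238   8   5  33] [357.36363636 240.09090909] [0.5665 0.0583 0.076 ]
scene red [345 215   7  12  66] [347.65151515 220.39393939] [0.5653 0.0595 0.063 ]
```

View pics/c9.png

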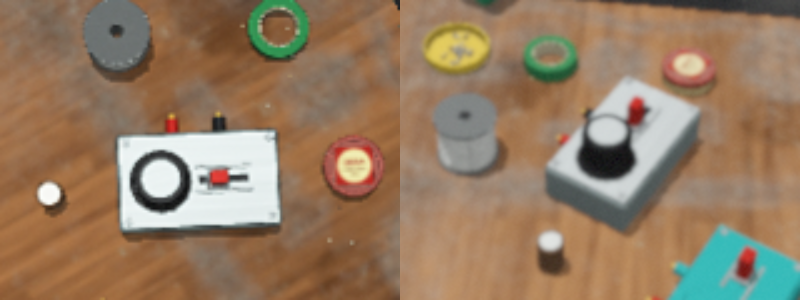

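The tab moved from y 0.0443 to 0.0583 in the top view, which is 14.0 mm, and from 0.0450 to 0.0595 in the scene view. Bystanders are unmoved and the robot is clear, so I'm handing in.

```bash
python3 -c "
from plant import ticket
print(ticket.sign_off())"
```

```text
the job is handed in; nothing more can be done
None
```

The selector is at position four, the lock bolt is fully home, and I handed the job in at about 29 s of the 72 s allowed.

- **Dial:** I turned it anticlockwise onto its stop, where the torque climbed to about 0.40 N m (0.65 would be forcing it). I then turned it clockwise through exactly four clicks, to near-zero torque in the fourth notch.
- **Bolt:** I pushed it with closed fingers until it stopped, at about 8 N at most. It went past the 4–8 mm where any other position would block it.
- **Last checks:** The tab moved 14.0 mm in the top view and about 14.5 mm in the scene view, which agrees with the 14 mm full travel. The bystanders look where they were in both views (by eye, not measured), and the arm is clear and touching nothing.
- **Less certain:** Torque noise of about 0.03 N m and a flat spot of a few degrees blurred each notch angle. The count of four clicks was still clear, and the bolt going home confirms it. No check failed.
- **Method slip:** My first five 1.8° turns, while starting towards the stop, were run in a short shell loop. All later moves were written out one by one.

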